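# Post the drilled block through the chute flap

## Robot

A 6-joint arm with a two-finger parallel gripper is mounted at the origin on the work surface. World frame = base frame: x ahead of the robot, y to its left, z up, the work surface at z = 0. Lengths are in mm, angles in rad, forces in N, time in s.
With the tool pointing down it reaches from about 350 to 975 mm from the base axis. Payload 7.1 kg.
Tool frame: the origin (TCP) lies midway between the tips of the shut fingers; the grasp point (between the pads) lies ctrl.grip_point_offset behind it (ctrl.grip_point_offset is the distance from the TCP to the grasp point, in mm); z points along the fingers, y is the line along which they close (so a half turn about z gives the same grasp; the last joint's range is limited). The gripper opens to 88 mm and grips with 3 to 60 N. Pads are 20 mm wide; open, the fingers measure 115 mm over their backs; the gripper's body (75 mm by 178 mm) begins 61 mm behind the grasp point.
Start: joints at [-1.362, 0.423, 1.63, -0, 1.089, -0.019], TCP at [141.166, -608.832, 187.175] pointing down, gripper open.
Joint ranges: [-3, 3], [-0.9, 2.11], [0.09, 2.58], [-1.31, 4.45], [0.11, 2.69], [-2.54, 2.54]. Speed limits (rad/s): [2.39, 2.39, 3.01, 3.14, 3.14, 3.14].

## Interface

Orientations are given as a rotation vector (axis times angle).
In Python, from workcell import ctrl, get_image, close_job, finder gives the robot as it stands.
- The arm moves only by the tool servo_tool, never from a script. Its argument "deltas" is a list of rows, each a list of 2 entries, a list of its own where there are three numbers: the shift along the tool's x, y, z in mm, then the turn, a rotation vector about the tool's x, y, z in rad. A call has 1 to 5 rows; each row is the pose to reach, as a shift and turn from the pose commanded when the call began, along the tool's axes at that moment; what a row does not reach only later rows make up. A row lasts 1/12 s, in which the tool goes at most 41.7 mm and 7.16 degrees, less where a joint would pass 70% of its speed; a pose out of reach is approached as far as the arm can. A call with a gripper value outside its range is refused whole. "grip" is the closure, from -1 (fully open) to 1 (shut), so that 0 is half open, set as the call begins (left out, the last holds). The fingers move at their own pace and stop on an object; the grip force is fixed at half the most. Time passes only in rows, so rows that repeat a pose let the fingers close. It gives the time, the measured TCP pose, the force, the opening and the grip force at its end, in the units of the state.
- ctrl.get_obs(): the state, without advancing time (a new reading comes with each control period).
- get_image(name): name is "scene" or "top"; returns a dict with "frame" (420x560x3 uint8, blue, green, red), "depth" (420x560 float32, mm along the optical axis (not along the pixel's ray), 0 where there is no reading), "K" (3x3 intrinsics, pixels), "dist" ([k1, k2, p1, p2, k3] as OpenCV has them; the pictures are not rectified), "pose" (4x4, takes a point from camera to world coordinates). Camera axes: x right, y down, z forward; pixel columns grow to the right and rows downward; lengths in mm; the calibration is good to about 2 mm. A picture is of the moment at which its call begins.
- close_job(): hands the job in; it is judged then, once.
Trained networks look in a picture, given as the dict that the camera call returned (one of the last four; its "shot" number tells which), for a name from the list of things; names that differ only in an ending like _2 or _b are one class to them, and where a whole thing is asked for, a point or a joint stands for the part that bears it (a point fixed in the world has none). Each returns a list of dicts, best first, with "score" (0 to 1); they miss things now and then, are a little off and sometimes report something else, mostly with a low value. They report only what shows in the picture. A call takes as long as a camera call. They do not tell look-alikes from the thing itself.
- finder.search_frame(query, picture): "rect" ([centre column, centre row, width, height] as shares, 0 to 1, of the picture: columns of its width, rows of its height, round what is visible of it).
- finder.silhouettes(query, picture): "mask" (420x560 bool, what is visible of it) and "rect" ([centre column, centre row, width, height] as shares, 0 to 1, of the picture: columns of its width, rows of its height, round what is visible of it).
The state is a dict: "t": time; "qpos": joint angles; "qvel": joint speeds; "joint_torque": joint torques, N m; "ee_pos": TCP position; "orientation": TCP orientation; "ft_force": force on the tool from outside, world axes, zero at the start; "moment": the same for the moment, N m; "width": finger opening in mm; "grasp_force": force on a finger pad.
Only numpy, scipy, OpenCV 4.12 (cv2) and the standard library are available. Lean on these libraries where they do the work, as an engineer would, in place of code of your own. Each camera call takes 0.05 s, during which the arm holds its last target. There are 200 camera calls.

## Task

The white drilled block is finished: with your fingertips push it along its lane of the blue two-lane chute, so that it swings the yellow flap open and goes right through and down into the box, then draw back and let the flap fall shut behind it. Do not pick the block up. Leave the orange undrilled block, the other lane's flap, the jar and the screwdriver as they are.

Things in the scene. Friction and masses are not known exactly. Their poses are not given: they have to be found in the camera images.
- chute: Blue steel chute with two level lanes, fixed to the bench, 164 mm wide, from x = -165 to 178 mm. Origin: at bench height, midway between the lanes, in the plane of the closed flaps; x points along the lanes into the box, y to the left lane, z up. Lane centre lines at y = +38 (left) and -38 mm (right), lane surface 100 mm above the bench; 12 mm thick rails beside them stand 14 mm above it.
- white_block: The white drilled block of slippery plastic, two round dark holes in its top, 90 mm (its x) by 48 mm (its y) by 24 mm tall, about 0.25 kg. Origin: centre of its underside. It starts flat in one of the two lanes (left or right varies), nearly lengthwise, wholly on the near side of the flap.
- orange_block: The orange undrilled block, no holes, same size and material, in the other lane. Origin: centre of its underside. Stays there.
- flap_left (a joint): Angle (rad) of the left lane's yellow flap: 0 hangs shut, grows as its lower edge swings into the box, to 1.5. It opens inward only and falls shut by its own weight (22 g; a few tenths of a newton open it). 58 mm wide, 3 mm thick, lower edge 5 mm above the lane. The block opens it to about 0.9 rad in passing.
- flap_right (a joint): The same for the right lane's yellow flap.
- lane_left_sill (a point): On the left lane's centre line, on its surface, right below the hinge bar. The lane, 64 mm wide, is open above and at its near end; it runs from 165 mm before this point to 5 mm beyond it, then a ramp falls at 28 degrees to the box's back wall at 170 mm. When the block's middle is some 10 mm past this point it tips and slides down by itself: fingers can stop before the hinge bar.
- lane_right_sill (a point): The same point of the right lane, which is built the same.
- hinge_bar (a point): Middle of the flaps' hinge bar, which crosses both lanes: 8 mm thick, its axis 53 mm above the lanes. Behind it a flat guard of 4 mm steel wires, 24 mm apart, covers the box, 5 to 175 mm beyond the flap plane, its top 64 mm above the lanes.
- screw_jar: Small upright screw jar with a red cap, 56 mm across, 85 mm tall, on the bench beside the chute. Origin: centre of its underside. Stays.
- screwdriver: Green-handled screwdriver, 200 mm long, lying on the bench beside the chute. Origin near its middle, x along it. Stays.
Mind the look-alikes: they are no part of the job. What is meant by the white_block is not green, and is the smaller of those in its own colour.

How it is judged (in metres and radians):
On the way, in this order (a step that is already met when the one before it is completed fails the run):
1. the white block has pushed its flap open and is passing under it (x of white_block in the frame of chute between -0.045 and 0.05 m and ((y of white_block in the frame of chute above 0 m and value of joint flap_left above 0.4 rad) or (y of white_block in the frame of chute below 0 m and value of joint flap_right above 0.4 rad))), for 0.05 s.
2. the white block lies in the box and both flaps hang shut (x of white_block in the frame of chute between 0.07 and 0.17 m and z of white_block in the frame of chute between 0 and 0.09 m and linear speed of white_block below 0.02 m/s and value of joint each of flap_left, flap_right below 0.06 rad), for 0.2 s.
At the end, for the whole second after the job is handed in: The white block rests on the ramp inside the box (its origin 70 to 170 mm beyond the flap plane and lower than the lanes by 10 mm or more, speed under 20 mm/s), both flaps hang shut (under 0.06 rad), the orange block is within 10 mm and the jar and screwdriver within 20 mm of where they started (all of step 2 and distance of orange_block from where it was at the start of the episode below 0.01 m and distance of each of screw_jar, screwdriver from where it was at the start of the episode below 0.02 m); the robot touches nothing.
It fails at once if the white block is lifted: its origin more than 15 mm above the lane surface (z of white_block in the frame of chute above 0.115 m).
It fails at once if the orange block is moved by more than 10 mm (distance of orange_block from where it was at the start of the episode above 0.01 m).
It fails at once if the other lane's flap is opened by more than 0.15 rad ((y of white_block in the frame of chute above 0 m and value of joint flap_right above 0.15 rad) or (y of white_block in the frame of chute below 0 m and value of joint flap_left above 0.15 rad)).
It fails at once if the jar or the screwdriver is moved by more than 20 mm (distance of any of screw_jar, screwdriver from where it was at the start of the episode above 0.02 m).
It also fails if it takes over 32 s, if anything falls off the work surface, if the arm or the gripper's body presses on something with over 40 N, if the wrist force passes 120 N, or if a joint passes its speed limit or range.

## Working session

There is one attempt and no reset: what is moved stays moved. The work goes in short steps, Python scripts to look and compute and a tool call to move; the robot and the scene stay as the last step left them, time stands still between calls to the robot, and variables do not carry over. Pictures are saved under pics/ and viewed, at most 10 in all, crops included, and the job is handed in when it is done.

Besides the shell and the picture viewer there is one more tool, called after "Call:" by a JSON object that holds its "fn" and its "kwargs", one argument or row to a line. servo_tool: Moves the arm, as the interface text tells. Its arguments: {"type":"object","properties":{"deltas":{"type":"array","items":{"type":"array"}},"grip":{"type":"number"}},"required":["deltas"]}

```bash
mkdir -p pics; ls; cat > h.py <<'E'
import numpy as np,cv2
from workcell import ctrl,get_image,close_job,finder
def P(pic,uv,z=None):
    """pixels -> world by depth, or on plane z"""
    uv=np.asarray(uv,float).reshape(-1,2);K=np.array(pic['K'],float)
    n=cv2.undistortPoints(uv[:,None],K,np.array(pic['dist'],float))[:,0]
    r=np.c_[n,np.ones(len(n))];T=np.array(pic['pose'])
    if z is None:
        d=pic['depth'][uv[:,1].round().astype(int),uv[:,0].round().astype(int)]
        return (r*d[:,None])@T[:3,:3].T+T[:3,3]
    w=r@T[:3,:3].T; return T[:3,3]+w*((z-T[2,3])/w[:,2])[:,None]
E
python3 - <<'E'
from h import *
print(ctrl.get_obs(),ctrl.grip_point_offset)
for c in('scene','top'):
    p=get_image(c);cv2.imwrite(f'pics/{c}0.png',p['frame']);np.save(f'{c}0.npy',p,allow_pickle=True)
    print(c,np.round(p['pose'],2).tolist())
    for q in('white_block','orange_block','chute','flap_left','screw_jar','screwdriver'):
        for d in finder.silhouettes(q,p):
            m=d['mask'];v,u=np.nonzero(m);w=P(p,np.c_[u,v]);w=w[p['depth'][v,u]>0]
            print(q,round(d['score'],2),np.round(np.array(d['rect'])*[560,420,560,420]),np.median(w,0).round(),m.sum())
E
```

```text
pics
{'t': 0.0, 'qpos': array([-1.36200165e+00,  4.23848070e-01,  1.63066489e+00, -3.11195369e-06,
        1.08859761e+00, -1.90083172e-02]), 'qvel': array([-1.17822587e-03,  1.27468739e-03, -8.62346013e-04,  3.02513983e-04,
       -7.05263525e-05, -6.88461276e-04]), 'joint_torque': array([ 3.60288032e-03, -5.44614494e+01, -2.73669577e+01,  6.45785825e-02,
        2.26737431e-02, -1.39725112e-04]), 'ee_pos': array([ 141.04367614, -608.26328151,  186.40708837]), 'orientation': array([-3.11973456e+00, -3.56889427e-01,  2.30117596e-04]), 'ft_force': array([-0.20318151, -0.42435512,  0.51577968]), 'moment': array([0.06533946, 0.00751886, 0.03358161]), 'grasp_force': 0.0, 'width': 87.83152104484063} 18.700000000000003
scene [[-0.65, 0.49, -0.59, 1066.73], [0.76, 0.43, -0.48, 461.32], [0.02, -0.76, -0.65, 732.65], [0.0, 0.0, 0.0, 1.0]]
white_block 0.85 [205. 168.  42.  27.] [ 535. -179.  123.] 699
white_block 0.83 [188. 147.  18.  21.] [ 424. -393.   23.] 348
white_block 0.59 [249. 157.  42.  28.] [ 336. -212.   32.] 845
orange_block 0.58 [225. 183.  46.  28.] [ 547. -102.  123.] 805
chute
[... 446 characters left out ...]
], [0.0, 0.0, 0.0, 1.0]]
white_block 0.84 [359. 311.  58.  50.] [ 329. -229.   34.] 1574
white_block 0.76 [347. 222.  26.  43.] [ 527. -190.  125.] 904
white_block 0.7 [333. 183.  96. 168.] [ 642. -163.  103.] 10312
white_block 0.68 [426. 272.  43.  35.] [ 414. -403.   24.] 851
orange_block 0.89 [311. 215.  21.  40.] [ 535. -110.  125.] 934
chute 0.58 [336. 184.  96. 168.] [ 643. -163.  103.] 10390
chute 0.52 [269. 176.  18.  74.] [618. -17.  23.] 526
screw_jar 0.93 [397. 225.  28.  29.] [ 524. -312.   83.] 618
screw_jar 0.72 [318. 179.  28.   9.] [ 615. -122.  155.] 210
screwdriver 0.62 [398. 225.  30.  27.] [ 524. -312.   82.] 636
screwdriver 0.58 [268. 190.  14.  49.] [609. -14.  24.] 382
```

```bash
python3 - <<'E'
from h import *
a=cv2.imread('pics/top0.png');b=cv2.imread('pics/scene0.png')
cv2.imwrite('pics/crop0.png',np.hstack([cv2.resize(a[90:350,230:470],(400,433)),cv2.resize(b[110:330,60:280],(400,433))]))
p=np.load('top0.npy',allow_pickle=True).item()
s=np.load('scene0.npy',allow_pickle=True).item()
D=p['depth'];v,u=np.mgrid[0:420,0:560];w=P(p,np.c_[u.ravel(),v.ravel()]);bgr=p['frame'].reshape(-1,3).astype(int)
hsv=cv2.cvtColor(p['frame'],cv2.COLOR_BGR2HSV).reshape(-1,3).astype(int)
ok=(D.ravel()>0)
# lane/rail structure: blue points by height
bl=ok&(hsv[:,0]>95)&(hsv[:,0]<130)&(hsv[:,1]>90)&(w[:,2]>85)
for lo,hi in((92,106),(106,120),(120,180)):
    m=bl&(w[:,2]>lo)&(w[:,2]<hi)
    if m.sum()>20: print(lo,m.sum(),cv2.minAreaRect(w[m,:2].astype(np.float32)),np.median(w[m,2]))
for n,m in(('yellow',ok&(hsv[:,0]>20)&(hsv[:,0]<35)&(hsv[:,1]>120)&(w[:,2]>110)),
 ('white',ok&(hsv[:,1]<60)&(hsv[:,2]>140)&(abs(w[:,2]-124)<6)&(w[:,0]<600)&(w[:,1]<-130)),
 ('orange',ok&(hsv[:,0]<20)&(hsv[:,1]>120)&(abs(w[:,2]-124)<6))):
    if m.sum(): print(n,m.sum(),cv2.minAreaRect(w[m,:2].astype(np.float32)),np.median(w[m],0))
E
```

```text
92 369 ((669.3134765625, 194.25595092773438), (870.9483642578125, 337.5166015625), 81.21216583251953) 96.0985837691519
106 1417 ((614.6314086914062, -162.05288696289062), (163.59130859375, 339.66339111328125), 81.59622192382812) 114.56037517417826
120 1355 ((622.4751586914062, -162.90496826171875), (165.1771697998047, 332.4276123046875), 81.84464263916016) 158.17233876431897
yellow 438 ((611.1342163085938, -162.51983642578125), (137.77870178222656, 12.383387565612793), 81.5574722290039) [ 610.8194287  -151.95026204  156.05614183]
white 729 ((530.9265747070312, -190.67079162597656), (45.94385528564453, 90.16728973388672), 83.3504867553711) [ 531.07470736 -190.04524718  124.81477508]
orange 878 ((538.517578125, -111.36450958251953), (48.458011627197266, 90.91861724853516), 83.02782440185547) [ 537.61047776 -111.62385453  124.8109296 ]
```

View pics/crop0.png

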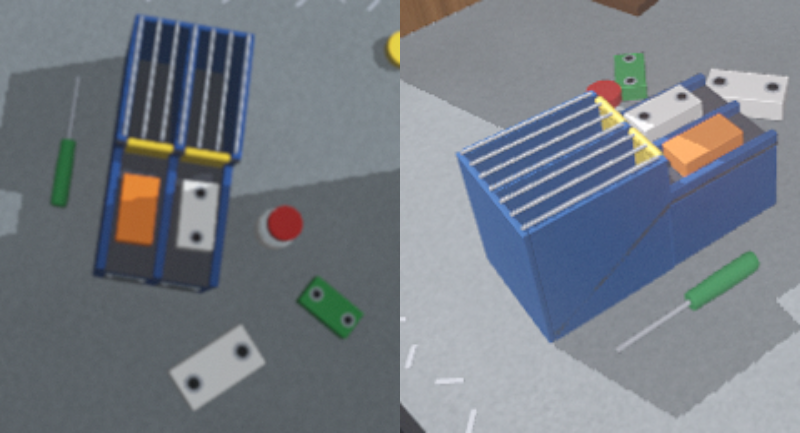

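The crop (left is the top view, right is the scene view) shows three things that could be taken for the white block:
- A small white drilled block in the right lane, top px (347,222) and scene px (205,168).
- A larger white drilled block on the bench, top px (359,311).
- A green drilled block on the bench, top px (426,272).

I choose the one in the right lane: it is white, 90x46 mm as measured, with its top at z≈125. Next I'll cross-check it in the scene view.

```bash
python3 - <<'E'
from h import *
R=np.array([[.9893,-.146],[.146,.9893]])
o=np.array([610.5,-161.7])
p=np.load('scene0.npy',allow_pickle=True).item()
v,u=np.mgrid[0:420,0:560];w=P(p,np.c_[u.ravel(),v.ravel()]);hsv=cv2.cvtColor(p['frame'],cv2.COLOR_BGR2HSV).reshape(-1,3).astype(int)
ok=p['depth'].ravel()>0
for n,m in(('white',ok&(hsv[:,1]<60)&(hsv[:,2]>120)&(abs(w[:,2]-124)<4)&(w[:,0]<590)&(w[:,0]>470)&(w[:,1]<-150)&(w[:,1]>-230)),
 ('orange',ok&(hsv[:,0]<20)&(hsv[:,1]>120)&(abs(w[:,2]-124)<4)),
 ('yellow',ok&(hsv[:,0]>20)&(hsv[:,0]<35)&(hsv[:,1]>120)&(w[:,2]>145)&(w[:,0]<700)&(w[:,0]>550)),
 ('blue',ok&(hsv[:,0]>95)&(hsv[:,0]<130)&(hsv[:,1]>90)&(w[:,2]>108)&(w[:,2]<170)&(w[:,0]<850)&(abs(w[:,1]+160)<140))):
    c=(w[m,:2]-o)@np.array([[.9893,.146],[-.146,.9893]])
    print(n,m.sum(),cv2.minAreaRect(w[m,:2].astype(np.float32)),np.median(w[m,2]).round(1),'chute pct',np.percentile(c,[1,99],axis=0).round(1).tolist())
# needed shift in tool axes
from scipy.spatial.transform import Rotation as Ro
ob=ctrl.get_obs();T=Ro.from_rotvec(ob['orientation'])
for cx,cy,z in((-142,-39,160),(-142,-39,110)):
    t=np.r_[o+[cx*.9893+cy*.146,-cx*.146+cy*.9893],z];print(t.round(1),T.inv().apply(t-ob['ee_pos']).round(1))
g=Ro.from_matrix(np.array([[.9893,-.146,0],[-.146,-.9893,0],[0,0,-1]]))
print((T.inv()*g).as_rotvec().round(3))
E
```

```text
white 480 ((532.0736694335938, -189.07952880859375), (49.95582580566406, 91.9844970703125), 84.0835952758789) 123.4 chute pct [[-117.0, -63.3], [-28.6, -14.3]]
orange 776 ((293.7628479003906, -507.2825927734375), (775.1073608398438, 850.9807739257812), 0.021195264533162117) 123.5 chute pct [[-436.1, -835.8], [173.5, 65.1]]
yellow 59 ((612.5935668945312, -162.90896606445312), (128.84097290039062, 10.418326377868652), 81.61469268798828) 155.6 chute pct [[-3.0, -61.3], [7.4, 62.2]]
blue 5137 ((618.7698974609375, -161.29934692382812), (169.79664611816406, 343.2974548339844), 82.12162780761719) 135.9 chute pct [[-151.1, -73.9], [179.1, 85.6]]
[ 464.3 -179.6  160. ] [ 411.8 -345.2   27.2]
[ 464.3 -179.6  110. ] [ 411.8 -345.2   77.2]
[-0.    -0.     0.374]
```

The two views agree: block centre about (531.5, -190, 124), chute yaw -8.4°, and the flap plane near (611, -162). I'll move in behind the block with the fingers nearly shut.

Call:
{"fn": "servo_tool", "kwargs": {
  "deltas": [
    [[27,-23,0],[0,0,0]],
    [[55,-46,0],[0,0,0]],
    [[82,-69,0],[0,0,0]],
    [[110,-92,0],[0,0,0]],
    [[137,-115,0],[0,0,0]]
  ],
  "grip": 0.75
}}

```text
t: 1.12
ee_pos: [249.4, -464.5, 187.3]
orientation: [3.121, 0.356, 0.0]
ft_force: [0.7, -0.5, -0.9]
width: 58.1
grasp_force: 0.0
```

Call:
{"fn": "servo_tool", "kwargs": {
  "deltas": [
    [[27,-23,0],[0,0,0]],
    [[55,-46,0],[0,0,0]],
    [[82,-69,0],[0,0,0]],
    [[110,-92,0],[0,0,0]],
    [[137,-115,0],[0,0,0]]
  ]
}}

```text
t: 1.53
ee_pos: [357.1, -321.5, 187.5]
orientation: [3.121, 0.357, 0.001]
ft_force: [1.3, -0.2, 0.0]
width: 24.8
grasp_force: 0.0
```

Call:
{"fn": "servo_tool", "kwargs": {
  "deltas": [
    [[27,-23,0],[0,0,0.09]],
    [[55,-46,0],[0,0,0.18]],
    [[82,-69,0],[0,0,0.27]],
    [[110,-92,0],[0,0,0.34]],
    [[137,-115,0],[0,0,0.374]]
  ]
}}

```text
t: 1.95
ee_pos: [464.7, -178.4, 187.5]
orientation: [3.133, -0.235, 0.001]
ft_force: [0.9, -1.2, -0.2]
width: 11.2
grasp_force: 0.0
```

```bash
cat >> h.py <<'E'
from scipy.spatial.transform import Rotation as Ro
o=np.array([610.5,-161.7])
def where():
    ob=ctrl.get_obs();T=Ro.from_rotvec(ob['orientation']);d=ob['ee_pos'][:2]-o
    print(round(ob['t'],2),'chute xy',np.round([d@[.9893,-.146],d@[.146,.9893]],1),'z',ob['ee_pos'][2].round(1),'axes',T.as_matrix().round(3).tolist(),ob['ft_force'].round(1),round(ob['width'],1))
    return ob,T
E
python3 -c "
from h import *
ob,T=where();t=np.r_[o+[-142*.9893-39*.146,142*.146-39*.9893],110];print(T.inv().apply(t-ob['ee_pos']).round(1))"
```

```text
1.95 chute xy [-141.8  -37.8] z 187.5 axes [[0.989, -0.149, 0.001], [-0.149, -0.989, -0.0], [0.001, 0.0, -1.0]] [ 0.9 -1.2 -0.2] 11.2
[-0.2  1.2 77.5]
```

Well placed. Now I'll lower into the lane, then check.

Call:
{"fn": "servo_tool", "kwargs": {
  "deltas": [
    [[0,1,20],[0,0,0]],
    [[0,1,40],[0,0,0]],
    [[0,1,58],[0,0,0]],
    [[0,1,70],[0,0,0]],
    [[0,1,77],[0,0,0]]
  ]
}}

```text
t: 2.37
ee_pos: [462.8, -180.4, 108.8]
orientation: [-3.133, 0.229, 0.003]
ft_force: [0.1, -0.1, -0.0]
width: 11.0
grasp_force: 0.0
```

```bash
python3 -c "
from h import *
where()
a=get_image('top')['frame'];b=get_image('scene')['frame']
cv2.imwrite('pics/crop1.png',np.hstack([cv2.resize(a[130:290,270:430],(400,400)),cv2.resize(b[110:250,130:270],(400,400))]))"
```

```text
2.37 chute xy [-143.4  -40.1] z 108.8 axes [[0.989, -0.145, -0.002], [-0.145, -0.989, 0.001], [-0.002, -0.0, -1.0]] [ 0.1 -0.1 -0. ] 11.0
```

View pics/crop1.png

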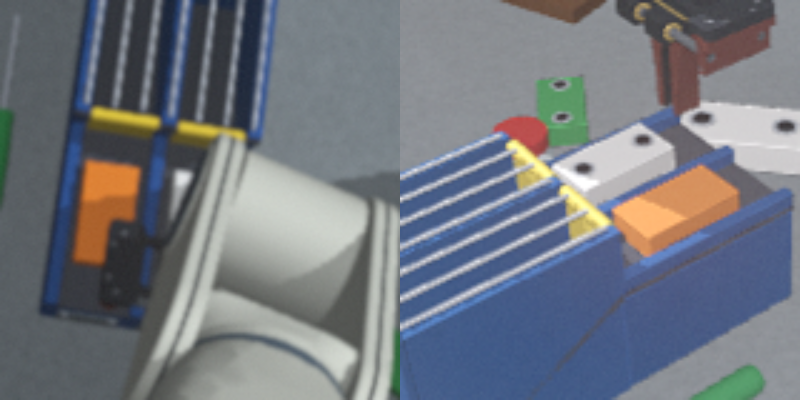

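The crop shows the fingers standing in the right lane just behind the white block (right half, ~(680,90)). The orange block and both flaps are untouched. I'll push along tool x.

Call:
{"fn": "servo_tool", "kwargs": {
  "deltas": [
    [[6,0,0],[0,0,0]],
    [[14,0,0],[0,0,0]],
    [[23,0,0],[0,0,0]],
    [[32,0,0],[0,0,0]],
    [[41,0,0],[0,0,0]]
  ]
}}

```text
t: 2.88
ee_pos: [505.8, -187.3, 110.8]
orientation: [3.133, -0.229, 0.002]
ft_force: [-0.5, 1.7, -0.6]
width: 10.8
grasp_force: 0.0
```

Call:
{"fn": "servo_tool", "kwargs": {
  "deltas": [
    [[9,0,0],[0,0,0]],
    [[18,0,0],[0,0,0]],
    [[27,0,0],[0,0,0]],
    [[36,0,0],[0,0,0]],
    [[45,0,0],[0,0,0]]
  ]
}}

```text
t: 3.3
ee_pos: [549.4, -193.5, 110.1]
orientation: [-3.133, 0.229, 0.0]
ft_force: [-0.4, -0.9, -0.9]
width: 11.0
grasp_force: 0.0
```

```bash
python3 -c "
from h import *
where()
a=get_image('top')['frame'];b=get_image('scene')['frame']
cv2.imwrite('pics/crop2.png',np.hstack([cv2.resize(a[90:290,270:430],(400,500)),cv2.resize(b[110:285,130:270],(400,500))]))"
```

```text
3.3 chute xy [-55.7 -40.4] z 110.1 axes [[0.989, -0.146, -0.0], [-0.146, -0.989, 0.0], [-0.0, -0.0, -1.0]] [-0.4 -0.9 -0.9] 11.0
```

View pics/crop2.png

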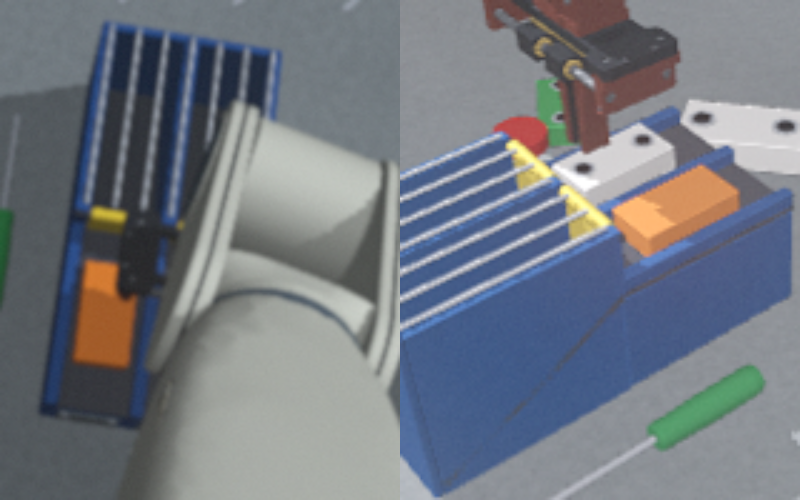

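The block has not moved: in the scene crop the finger (~(590,150)) appears to be on the far side of the block. I'll measure where the finger really is by depth.

```bash
python3 - <<'E'
from h import *
p=get_image('scene')
# crop2 right: col=130+ (cx-400)*140/400 ; row=110+cy*175/500
for cx,cy in((590,145),(590,120),(575,100),(600,100),(610,160),(590,160),(650,60),(560,150),(620,30)):
    u,v=130+(cx-400)*.35,110+cy*.35
    w=P(p,[[u,v]])[0];c=(w[:2]-o);print((cx,cy),w.round(),np.round([c@[.9893,-.146],c@[.146,.9893]]),p['frame'][int(v),int(u)])
cv2.imwrite('pics/s3.png',cv2.resize(p['frame'][60:220,100:310],(787,600),interpolation=cv2.INTER_CUBIC))
E
```

```text
(590, 145) [ 559. -182.  152.] [-48. -27.] [ 81  81 113]
(590, 120) [ 559. -179.  176.] [-49. -25.] [ 74  77 108]
(575, 100) [ 565. -187.  194.] [-42. -32.] [70 70 83]
(600, 100) [ 597. -117.  241.] [-20.  42.] [ 82  86 125]
(610, 160) [ 538. -186.  123.] [-69. -34.] [210 208 212]
(590, 160) [ 548. -199.  122.] [-57. -46.] [210 208 209]
(650, 60) [ 559. -104.  262.] [-59.  49.] [70 63 66]
(560, 150) [ 450. -369.   -3.] [-129. -229.] [153 148 147]
(620, 30) [ 548. -147.  264.] [-64.   5.] [71 67 67]
```

View pics/s3.png

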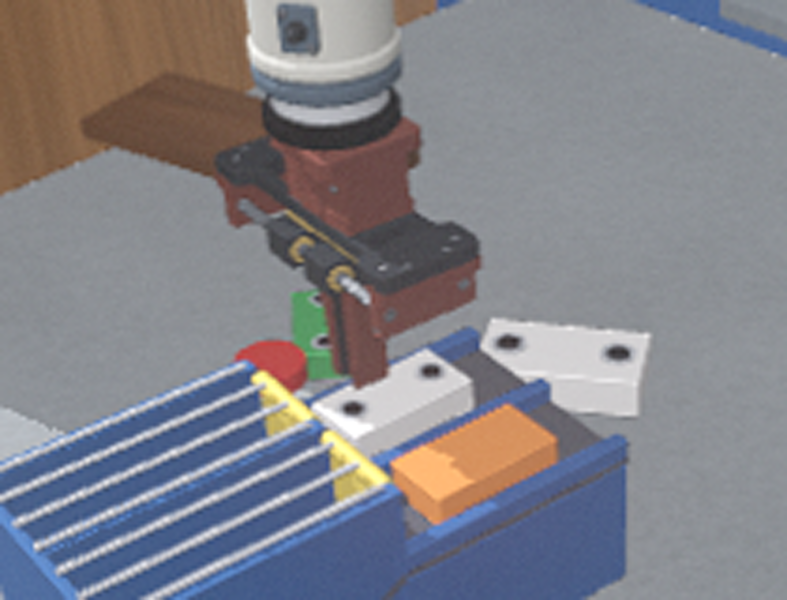

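```bash
python3 - <<'E'
from h import *
p=get_image('scene')
for u in(194,197,200):
  for v in range(140,168,3):
    w=P(p,[[u,v]])[0];c=(w[:2]-o);print(u,v,w.round(),np.round([c@[.9893,-.146],c@[.146,.9893]]),p['frame'][v,u])
print(ctrl.get_obs())
print([x for x in dir(ctrl) if x[0]!='_'])
E
```

```text
194 140 [ 563. -177.  211.] [-44. -22.] [ 75  81 119]
194 143 [ 564. -178.  204.] [-44. -22.] [ 80  83 122]
194 146 [ 566. -177.  197.] [-42. -21.] [ 75  80 116]
194 149 [ 564. -180.  187.] [-43. -25.] [ 82  85 122]
194 152 [ 563. -182.  177.] [-44. -27.] [ 81  84 121]
194 155 [ 564. -182.  170.] [-43. -27.] [ 81  84 119]
194 158 [ 562. -186.  159.] [-44. -31.] [ 77  82 111]
194 161 [ 564. -185.  152.] [-43. -30.] [130  99 112]
194 164 [ 548. -207.  124.] [-55. -54.] [214 212 214]
194 167 [ 556. -199.  124.] [-49. -44.] [98 90 95]
197 140 [ 588. -136.  241.] [-26.  22.] [113 108 105]
197 143 [ 555. -178.  199.] [-52. -25.] [ 76  77 108]
197 146 [ 557. -178.  192.] [-51. -24.] [ 75  77 108]
197 149 [ 556. -179.  183.] [-51. -25.] [ 73  75 106]
197 152 [ 556. -180.  175.] [-51. -26.] [ 74  76 107]
197 155 [ 558. -179.  168.] [-49. -25.] [ 75  79 108]
197 158 [ 557. -182.  158.] [-50. -28.] [ 78  79 112]
197 161 [ 560. -179.  153.] [-47. -25.] [ 75  76 111]
197 164 [ 542. -203.  123.] [-61. -51.] [217 216 217]
197 167 [ 550. -195.  123.] [-55. -42.] [191 186 186]
200 140 [ 595. -118.  2
[... 541 characters left out ...]
([-3.59374133e-01,  4.59655715e-01,  1.78152202e+00, -5.01171016e-05,
        9.01087878e-01,  1.35748256e+00]), 'qvel': array([-0.00340664, -0.00688732,  0.01822476, -0.00032747, -0.00127684,
        0.00067385]), 'joint_torque': array([ 1.02137534e-01, -5.22808456e+01, -2.38329542e+01,  3.06018500e-02,
       -1.19922850e-01,  6.59903701e-03]), 'ee_pos': array([ 548.43118518, -193.34168073,  109.92041   ]), 'orientation': array([-3.13307009e+00,  2.29167317e-01,  1.03142347e-03]), 'ft_force': array([ 0.38065281, -0.08901796,  0.40177107]), 'moment': array([ 0.03903443, -0.03754   , -0.01285352]), 'grasp_force': 0.0, 'width': 11.0001809524705}
['Unreachable', 'get_obs', 'grip_point_offset']
```

The fingertips are really at z≈147 while the reported z is 110. The xy agrees, so the tool passed above the block without touching it. I'll go by the cameras: draw back, then lower by about 37 mm more while watching force and image.

Call:
{"fn": "servo_tool", "kwargs": {
  "deltas": [
    [[-20,0,0],[0,0,0]],
    [[-40,0,0],[0,0,0]],
    [[-60,0,0],[0,0,0]],
    [[-78,0,0],[0,0,0]],
    [[-88,0,0],[0,0,0]]
  ]
}}

```text
t: 3.92
ee_pos: [458.7, -179.9, 109.9]
orientation: [-3.133, 0.23, 0.003]
ft_force: [-0.2, -0.0, 0.0]
width: 10.9
grasp_force: 0.0
```

Call:
{"fn": "servo_tool", "kwargs": {
  "deltas": [
    [[0,-1,0],[0,0,0]],
    [[0,-1,8],[0,0,0]],
    [[0,-1,16],[0,0,0]],
    [[0,-1,23],[0,0,0]],
    [[0,-1,28],[0,0,0]]
  ]
}}

```text
t: 4.33
ee_pos: [461.8, -179.5, 80.8]
orientation: [-3.133, 0.229, 0.002]
ft_force: [0.1, -0.0, 0.0]
width: 10.9
grasp_force: 0.0
```

```bash
python3 - <<'E'
from h import *
where()
p=get_image('scene')
v,u=np.mgrid[90:220,130:300];w=P(p,np.c_[u.ravel(),v.ravel()]);f=p['frame'][90:220,130:300].reshape(-1,3).astype(int)
d=w[:,:2]-o;cx=d@[.9893,-.146];cy=d@[.146,.9893]
m=(f[:,2]-f[:,1]>18)&(w[:,2]>104)&(w[:,2]<185)&(cx<-115)&(cx>-175)&(abs(cy+39)<30)
print(m.sum(),'z',np.percentile(w[m,2],[1,5,50]).round(),'cx',np.percentile(cx[m],[3,97]).round(),'cy',np.percentile(cy[m],[3,97]).round())
cv2.imwrite('pics/s4.png',cv2.resize(p['frame'][80:220,130:310],(771,600),interpolation=cv2.INTER_CUBIC))
E
```

```text
4.33 chute xy [-144.5  -39.4] z 80.8 axes [[0.989, -0.145, -0.001], [-0.145, -0.989, 0.0], [-0.001, -0.0, -1.0]] [ 0.1 -0.   0. ] 10.9
247 z [119. 121. 150.] cx [-151. -130.] cy [-52. -20.]
```

View pics/s4.png

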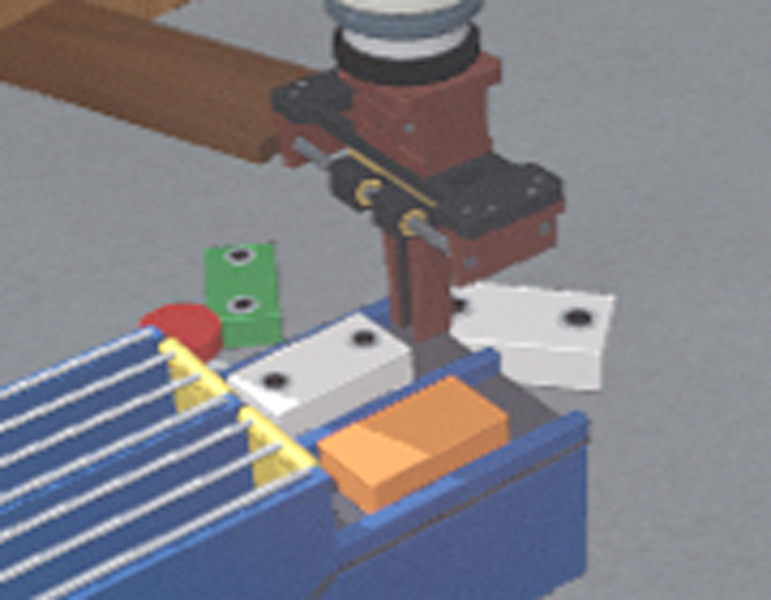

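The fingers now hang in the lane behind the block (tips at s4 (430,335), z≈119). I'll lower 9 mm more and push.

Call:
{"fn": "servo_tool", "kwargs": {
  "deltas": [
    [[0,0,5],[0,0,0]],
    [[0,0,9],[0,0,0]],
    [[6,0,9],[0,0,0]],
    [[14,0,9],[0,0,0]],
    [[22,0,9],[0,0,0]]
  ]
}}

```text
t: 4.8
ee_pos: [484.3, -183.0, 73.3]
orientation: [3.133, -0.23, 0.0]
ft_force: [-0.9, -0.3, 0.1]
width: 11.1
grasp_force: 0.4
```

Call:
{"fn": "servo_tool", "kwargs": {
  "deltas": [
    [[7,0,0],[0,0,0]],
    [[14,0,0],[0,0,0]],
    [[21,0,0],[0,0,0]],
    [[28,0,0],[0,0,0]],
    [[35,0,0],[0,0,0]]
  ]
}}

```text
t: 5.22
ee_pos: [518.8, -188.0, 73.2]
orientation: [3.133, -0.229, -0.0]
ft_force: [-1.4, 0.6, 0.7]
width: 10.8
grasp_force: 0.6
```

```bash
python3 - <<'E'
from h import *
where()
p=get_image('scene')
cv2.imwrite('pics/s5.png',cv2.resize(p['frame'][80:220,130:310],(771,600),interpolation=cv2.INTER_CUBIC))
E
```

```text
5.22 chute xy [-86.9 -39.4] z 73.2 axes [[0.989, -0.146, -0.0], [-0.146, -0.989, -0.0], [-0.0, 0.0, -1.0]] [-1.4  0.6  0.7] 10.8
```

View pics/s5.png

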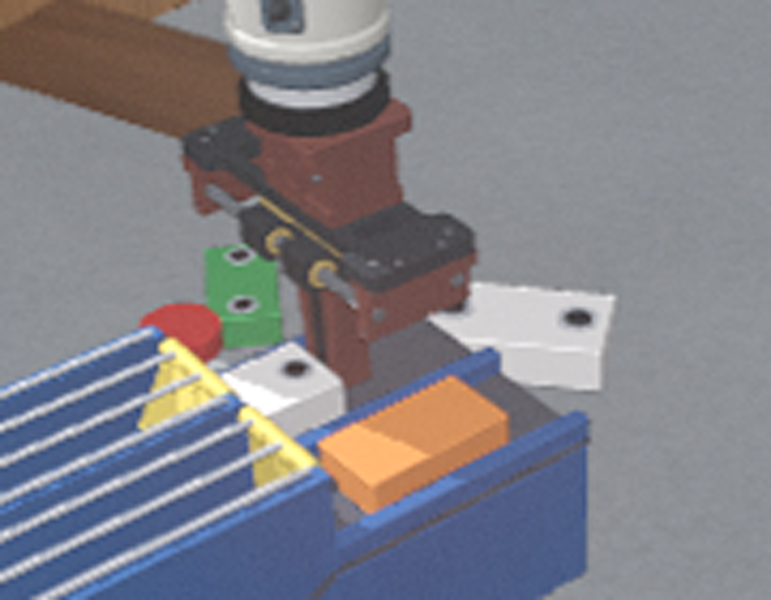

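The block is entering and its flap is swinging open. I'll continue.

Call:
{"fn": "servo_tool", "kwargs": {
  "deltas": [
    [[8,0,0],[0,0,0]],
    [[16,0,0],[0,0,0]],
    [[24,0,0],[0,0,0]],
    [[32,0,0],[0,0,0]],
    [[40,0,0],[0,0,0]]
  ]
}}

```text
t: 5.68
ee_pos: [558.5, -193.9, 73.2]
orientation: [3.133, -0.229, 0.0]
ft_force: [-1.3, 0.6, 0.8]
width: 10.6
grasp_force: 0.6
```

Call:
{"fn": "servo_tool", "kwargs": {
  "deltas": [
    [[4,0,0],[0,0,0]],
    [[8,0,0],[0,0,0]],
    [[8,0,0],[0,0,0]],
    [[8,0,0],[0,0,0]],
    [[8,0,0],[0,0,0]]
  ]
}}

```text
t: 6.1
ee_pos: [565.3, -194.9, 73.1]
orientation: [-3.133, 0.229, 0.0]
ft_force: [0.4, -0.3, -0.4]
width: 11.1
grasp_force: 0.0
```

```bash
python3 - <<'E'
from h import *
where()
p=get_image('scene')
cv2.imwrite('pics/s6.png',cv2.resize(p['frame'][100:270,90:290],(706,600),interpolation=cv2.INTER_CUBIC))
E
```

```text
6.1 chute xy [-39.9 -39.4] z 73.1 axes [[0.989, -0.146, -0.0], [-0.146, -0.989, 0.0], [-0.0, -0.0, -1.0]] [ 0.4 -0.3 -0.4] 11.1
```

View pics/s6.png

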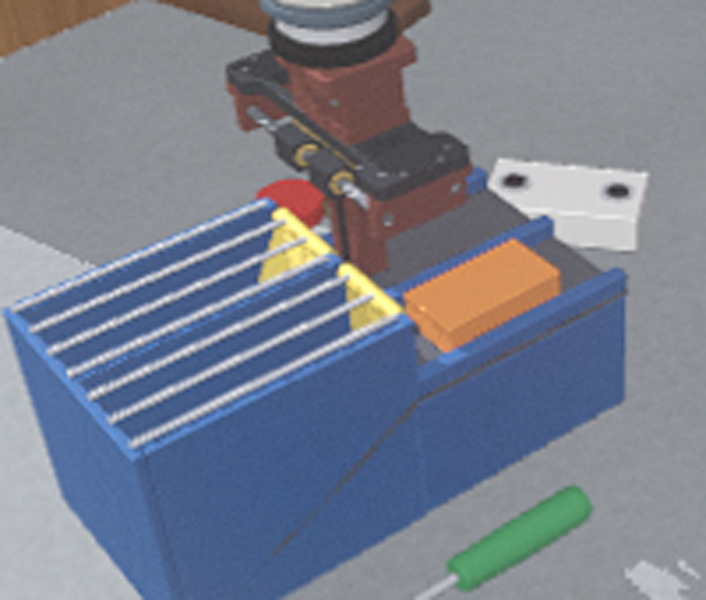

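The block has left the fingers (force is zero) and tipped into the box. I'll draw back and raise clear.

Call:
{"fn": "servo_tool", "kwargs": {
  "deltas": [
    [[-15,0,0],[0,0,0]],
    [[-40,0,0],[0,0,0]],
    [[-65,0,0],[0,0,0]],
    [[-85,0,-5],[0,0,0]],
    [[-95,0,-20],[0,0,0]]
  ]
}}

```text
t: 6.57
ee_pos: [466.9, -179.7, 91.5]
orientation: [-3.131, 0.23, 0.009]
ft_force: [0.6, -0.2, -0.8]
width: 11.1
grasp_force: 0.0
```

Call:
{"fn": "servo_tool", "kwargs": {
  "deltas": [
    [[0,0,-30],[0,0,0]],
    [[0,0,-60],[0,0,0]],
    [[-15,20,-80],[0,0,0]],
    [[-35,50,-85],[0,0,0]],
    [[-55,80,-85],[0,0,0]]
  ]
}}

```text
t: 6.98
ee_pos: [406.1, -253.2, 180.5]
orientation: [3.131, -0.226, 0.007]
ft_force: [-0.0, -0.2, 0.4]
width: 11.0
grasp_force: 0.0
```

Call:
{"fn": "servo_tool", "kwargs": {
  "deltas": [
    [[-20,30,0],[0,0,0]],
    [[-40,60,0],[0,0,0]],
    [[-55,90,0],[0,0,0]],
    [[-60,105,0],[0,0,0]],
    [[-60,105,0],[0,0,0]]
  ]
}}

```text
t: 7.4
ee_pos: [329.3, -349.7, 178.5]
orientation: [3.132, -0.235, 0.001]
ft_force: [0.5, -0.5, 0.2]
width: 11.1
grasp_force: 0.0
```

```bash
python3 - <<'E'
from h import *
where()
p=get_image('top');s=get_image('scene')
q=np.load('top0.npy',allow_pickle=True).item()
def pts(p,k):
    hsv=cv2.cvtColor(p['frame'],cv2.COLOR_BGR2HSV).reshape(-1,3).astype(int)
    v,u=np.mgrid[0:420,0:560];w=P(p,np.c_[u.ravel(),v.ravel()]);d=w[:,:2]-o;cx=d@[.9893,-.146];cy=d@[.146,.9893];ok=p['depth'].ravel()>0
    if k=='orange': m=ok&(hsv[:,0]<20)&(hsv[:,1]>120)&(abs(w[:,2]-124)<6)
    else: m=ok&(hsv[:,1]<60)&(hsv[:,2]>110)&(w[:,2]<118)&(w[:,2]>20)&(cx>8)&(cx<172)&(cy<-6)&(cy>-70)
    if m.sum()<10: return m.sum()
    return m.sum(),[np.percentile(a[m],[5,50,95]).round() for a in(cx,cy,w[:,2])]
for k in('orange','white'): print(k,pts(q,k),pts(p,k))
cv2.imwrite('pics/c7.png',np.hstack([cv2.resize(p['frame'][90:300,240:430],(400,442)),cv2.resize(s['frame'][110:310,90:270],(400,442))]))
E
```

```text
7.4 chute xy [-250.8 -227.1] z 178.5 axes [[0.989, -0.149, 0.0], [-0.149, -0.989, -0.001], [0.001, 0.001, -1.0]] [ 0.5 -0.5  0.2] 11.1
orange (np.int64(878), [array([-120.,  -79.,  -39.]), array([18., 40., 61.]), array([121., 125., 128.])]) (np.int64(883), [array([-120.,  -80.,  -39.]), array([18., 40., 61.]), array([121., 125., 128.])])
white (np.int64(106), [array([ 31., 117., 171.]), array([-70., -47., -36.]), array([ 25.,  61., 102.])]) (np.int64(587), [array([ 70., 119., 169.]), array([-67., -44., -21.]), array([44., 66., 83.])])
```

View pics/c7.png

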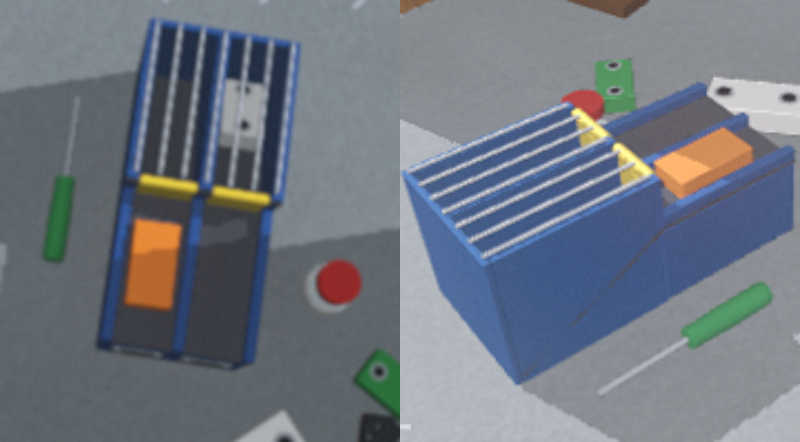

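The picture shows the white block at rest on the ramp in the box (top crop (243,115), chute x≈119, z≈66). Both flaps hang shut, and the orange block, jar and screwdriver have not moved. I'm handing in.

```bash
python3 -c "
from workcell import close_job
print(close_job())"
```

```text
the job is handed in; nothing more can be done
None
```

The white block went under its flap and rests on the ramp in the box; both flaps hang shut, nothing else looks moved in the last pictures, and the job is handed in (no verdict was shown).

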